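# Tare the bench scale under the glaze jar

## Robot

A 6-joint arm with a two-finger parallel gripper is mounted at the origin on the work surface. World frame = base frame: x ahead of the robot, y to its left, z up, the work surface at z = 0. Lengths are in mm, angles in rad, forces in N, time in s.
With the tool pointing down it reaches from about 300 to 775 mm from the base axis. Payload 14.6 kg.
Tool frame: the origin (TCP) lies midway between the tips of the shut fingers; the grasp point (between the pads) lies 19 mm behind it; x points along the fingers, z is the direction in which the jaws open and shut, and the axes are right-handed (so a half turn about x gives the same grasp; the last joint's range is limited). The gripper opens to 94 mm and grips with 3 to 60 N. Pads are 16 mm wide; open, the fingers measure 119 mm over their backs; the gripper's body (75 mm by 177 mm) begins 78 mm behind the grasp point.
Start: joints at [-0.067, 0.3, 1.521, -0, 1.321, -0.067], TCP at [549.99, -0.002, 183.846] pointing down, gripper open.
Joint ranges: [-3.03, 3.03], [-0.79, 2.21], [0.23, 2.52], [-1.04, 4.18], [0, 3.07], [-2.55, 2.55]. Speed limits (rad/s): [2.22, 2.22, 2.57, 3.14, 3.14, 3.14].

## Interface

Orientations are given as [roll, pitch, yaw] about the fixed x, y, z axes, in that order (R = Rz(yaw) Ry(pitch) Rx(roll)).
In Python, from cell import * gives the robot as it stands.
- The arm moves only by the tool play_rows, never from a script. Its argument "motion" is one flat list of numbers, 7 for each row, row after row: the turn, a rotation vector about the tool's x, y, z in rad, then the shift along the tool's x, y, z in m, then the closure, from -1 (fully open) to 1 (shut), so that 0 is half open. In form: [rx, ry, rz, x, y, z, fingers, rx, ry, rz, x, y, z, fingers, ...]. A call has 1 to 20 rows; each row shifts and turns the pose as measured when the row begins, along the tool's axes as they then stand; what a row does not reach is not made up. A row lasts 1/10 s, in which the tool goes at most 50 mm and 8.59 degrees, less where a joint would pass 70% of its speed; a pose out of reach is approached as far as the arm can. A call with a gripper value outside its range is refused whole. The fingers move at their own pace and stop on an object; "newtons" is the grip in N (left out, the last holds). Time passes only in rows, so rows that do not move let the fingers close. It gives the time, the measured TCP pose, the force and the opening at its end, in the units of the state.
- read_state(): the state, without advancing time (a new reading comes with each control period).
- camera(name): name is "scene" or "side" or "wrist"; returns (picture, depth): 384x512x3 uint8, blue, green, red; 384x512 float32, mm along the optical axis (not along the pixel's ray), 0 where there is no reading.
- camera_params(name): a dict with "fx", "fy", "cx", "cy" (pixels), "T" (4x4, takes a point from camera to world coordinates). Camera axes: x right, y down, z forward; pixel columns grow to the right and rows downward; lengths in mm; the calibration is good to about 2 mm. A picture is of the moment at which its call begins: read the wrist's pose just before it. camera_params takes no time and is no camera call; for the wrist camera it gives the pose at the moment of the call.
- sign_off(): hands the job in, once; it reports no verdict.
Trained networks look in the newest picture that a camera, given by its name, has taken for a name from the list of things; names that differ only in an ending like _2 or _b are one class to them, and where a whole thing is asked for, a point or a joint stands for the part that bears it (a point fixed in the world has none). Each returns a list of dicts, best first, with "conf" (0 to 1); they miss things now and then, are a little off and sometimes report something else, mostly with a low value. They report only what shows in the picture. A call takes as long as a camera call. They do not tell look-alikes from the thing itself.
- masks_of(camera, name): "region" (384x512 bool, what is visible of it).
- place_of(camera, name): "at" ([x, y, z] in mm, in the coordinates of the camera as it stood for that picture, good to about 4 mm: a listed point, or the origin of a listed thing).
The state is a dict: "clock": time; "joints": joint angles; "qd": joint speeds; "effort": joint torques, N m; "eef_pos": TCP position; "eef_rot": TCP orientation; "wrist_force": force on the tool from outside, world axes, zero at the start; "moment": the same for the moment, N m; "finger_gap": finger opening in mm.
Only numpy, scipy, OpenCV 4.12 (cv2) and the standard library are available. Lean on these libraries where they do the work, as an engineer would, in place of code of your own. Each camera call takes 0.05 s, during which the arm holds its last target.

## Task

Two bench scales stand on the potter's bench: zero the one that carries the capped glass jar. With the fingertips, gently press its oblong key down, keep it down for a good second, let it come up again and draw the hand back well clear. Leave the jar, the round keys, the other scale and everything else on the bench alone; nothing is to be picked up.

Things in the scene. Friction and masses are not known exactly. Their poses are not given: they have to be found in the camera images.
- scale_jar: Scale to be zeroed, fixed: flat grey body 270 mm (its x) by 170 mm (its y), deck 40 mm above the bench; a row of white keys along the edge towards the robot (-x side), a display strip behind them, then a round steel pan, 148 mm across, centre at x +45 mm, top 52 mm high, with the glass jar on it. Origin: centre of the underside, on the bench; z up.
- unit_jar_top (a point): Centre of the top of the middle, round key of the same scale: 20 mm across, 60 mm to the scale's -y of the oblong key, standing 9 mm above the deck like it; leave alone.
- power_jar_top (a point): Centre of the top of the end round key of the same scale: 20 mm across, 106 mm to the scale's -y of the oblong key; leave alone.
- tare_jar_top (a point): Centre of the top face of the oblong key of the scale with the jar: the key is 18 mm (scale's x) by 36 mm (scale's y), at x -108, y +48 mm in the scale's frame, its top 49 mm above the bench when up; the point moves with the key.
- tare_jar (a joint): Travel of that oblong key in m: 0 up, 0.006 fully down. A spring returns it: about 1.2 N starts it, 3.6 N at 3 mm, 6 N fully down, then a hard stop. It counts as down beyond 3 mm, and must be kept there at least 1 s to register. More than 20 N on the scale is too hard.
- unit_jar (a joint): Travel (m) of the middle round key of the same scale, 0 up, 0.006 down; leave alone.
- power_jar (a joint): Travel (m) of the end round key of the same scale, 0 up, 0.006 down; leave alone.
- scale_plate: The other scale, identical and fixed, carrying the teal plate; same frame and sizes. Not to be touched.
- jar_mid (a point): Centre, half-way up, of the loose capped glass jar, 68 mm across and 85 mm high, on the pan of the scale to be zeroed; leave it where it stands.
- plate_rim (a point): Centre of the rim of the loose glazed teal plate, 144 mm across, 16 mm high, on the other scale.
- rib: Red plastic throwing rib, loose, flat on the bench between the scales, 112 x 52 x 5 mm; origin at its centre underneath.
- trimmer: Steel loop trimming tool, loose, about 185 mm long (its x), lying on the bench to the robot's right, 14 mm high; origin near its middle underneath.
- beaker_rim (a point): Centre of the mouth of a loose terracotta beaker, 72 mm across, 85 mm high, standing to the robot's left.
- bowl_rim (a point): Centre of the mouth of a loose white bowl, 104 mm across, 45 mm high, standing to the robot's left.
Mind the look-alikes: they are no part of the job. Of the things shaped like the rib, the red one is meant.

How it is judged:
By the outcome, as a careful person would: the job done as asked, in the order asked, and still so for the second after the job is handed in, with the robot touching nothing.
It also fails if it takes over 35 s, if anything falls off the work surface, if the arm or the gripper's body presses on something with over 40 N, if the wrist force passes 120 N, or if a joint passes its speed limit or range.

## Working session

There is one attempt and no reset: what is moved stays moved. The work goes in short steps, Python scripts to look and compute and a tool call to move; the robot and the scene stay as the last step left them, time stands still between calls to the robot, and variables do not carry over. Pictures are saved under pics/ and viewed, and the job is handed in when it is done.

Besides the shell and the picture viewer there is one more tool, called after ">>>" as a command line: name --argument value ..., lists and objects as JSON in quotes. play_rows: Moves the arm, as the interface text tells. Its arguments: {"type":"object","properties":{"motion":{"type":"array","items":{"type":"number"}},"newtons":{"type":"number"}},"required":["motion"]}

```bash
mkdir -p pics; ls; python3 - <<'E'
from cell import *
import cv2,numpy as np
print(read_state())
for c in ["scene","side","wrist"]:
    im,d=camera(c); cv2.imwrite(f"pics/{c}0.png",im)
    P=camera_params(c); T=np.array(P["T"]); print(c,P["fx"],P["fy"],P["cx"],P["cy"],T.round(3).tolist())
    for n in ["tare_jar_top","unit_jar_top","power_jar_top","scale_jar","scale_plate","jar_mid","plate_rim"]:
        for r in place_of(c,n):
            p=np.array(r["at"]); w=T[:3,:3]@p+T[:3,3]
            print(c,n,round(r["conf"],2),w.round(0),[round(P["fx"]*p[0]/p[2]+P["cx"]),round(P["fy"]*p[1]/p[2]+P["cy"])])
print(read_state()["clock"])
E
```

```text
pics
{'clock': 0.0, 'joints': array([-6.66266319e-02,  3.00482533e-01,  1.52156800e+00,  2.02224014e-05,
        1.32072850e+00, -6.65830431e-02]), 'qd': array([-0.00155943, -0.00033301, -0.00119845,  0.00102491, -0.0005028 ,
       -0.00064865]), 'effort': array([-1.53750298e-03, -5.31805658e+01, -3.52735734e+01,  7.07558286e-02,
        2.43994006e-02, -4.79655944e-05]), 'eef_pos': array([5.49709261e+02, 7.55735172e-03, 1.83285618e+02]), 'eef_rot': array([3.0585008 , 1.56960979, 3.05845219]), 'wrist_force': array([ 0.11342458, -0.38610047, -0.00194524]), 'moment': array([-0.03977566,  0.00883901, -0.0034751 ]), 'finger_gap': 93.93977796841548}
scene 386.9192817082889 386.9192817082889 250.98070127040944 192.09237454140262 [[0.634, 0.668, -0.39, 954.503], [0.773, -0.545, 0.324, -368.077], [0.004, -0.507, -0.862, 1067.398], [0.0, 0.0, 0.0, 1.0]]
scene tare_jar_top 0.56 [514. 256.  47.] [313, 156]
scene power_jar_top 0.51 [ 476. -413.    0.] [130, 280]
scene scale_jar 0.81 [595. 174.  -2.] [310, 194]
scene jar_mid 0.95 [645. 175.  96.] [326, 189]
scene plate_rim 0.8 [ 693. -209.   68.
[... 513 characters left out ...]
[258, 175]
side scale_plate 0.73 [ 653. -219.   -0.] [325, 244]
side jar_mid 0.68 [648. 170.  95.] [270, 152]
side jar_mid 0.56 [ 697. -211.   69.] [340, 222]
side jar_mid 0.26 [573.   1.   1.] [271, 206]
side plate_rim 0.78 [ 698. -210.   73.] [340, 221]
wrist 329.995110890454 329.995110890454 261.1095235647707 191.1765744537632 [[1.0, -0.0, -0.0, 549.896], [-0.0, -0.969, -0.249, 72.999], [0.0, 0.249, -0.969, 384.996], [0.0, 0.0, 0.0, 1.0]]
wrist power_jar_top 0.69 [472. 154.  50.] [177, 16]
wrist scale_jar 0.87 [597. 172.   1.] [306, 9]
wrist scale_plate 0.79 [ 654. -217.   -2.] [338, 328]
wrist jar_mid 0.7 [574.   5.   0.] [282, 166]
wrist plate_rim 0.62 [ 695. -211.   66.] [387, 361]
1.2
```

View pictures.

```bash
python3 - <<'E'
import cv2,numpy as np
a=cv2.imread("pics/scene0.png");b=cv2.imread("pics/side0.png")
c=cv2.resize(a[110:240,240:400],None,fx=5,fy=4.6,interpolation=cv2.INTER_CUBIC);cv2.imwrite("pics/crop_scene.png",cv2.resize(a[100:220,250:410],(800,600),interpolation=cv2.INTER_CUBIC))
cv2.imwrite("pics/crop_side.png",cv2.resize(b[110:230,180:340],(800,600),interpolation=cv2.INTER_CUBIC))
E
```

```text
(no output)
```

View pics/scene0.png

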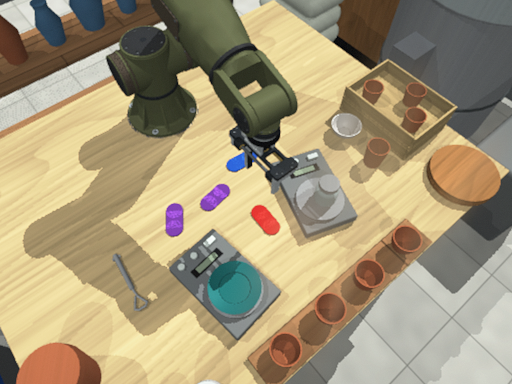

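View pics/side0.png

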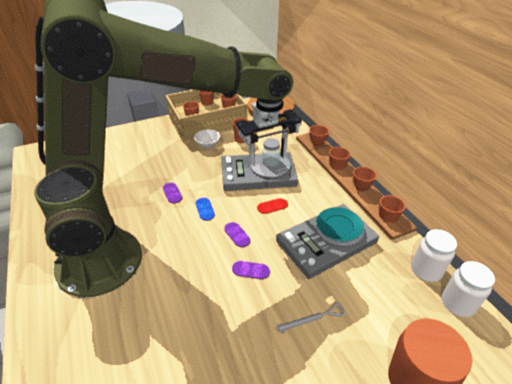

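```bash
sleep 1
```

```text
(no output)
```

View pics/crop_side.png

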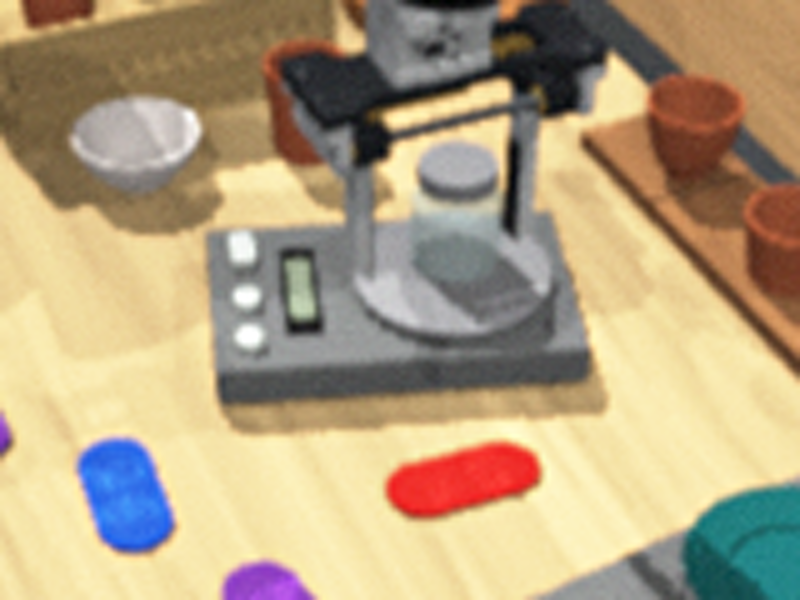

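View pics/crop_scene.png

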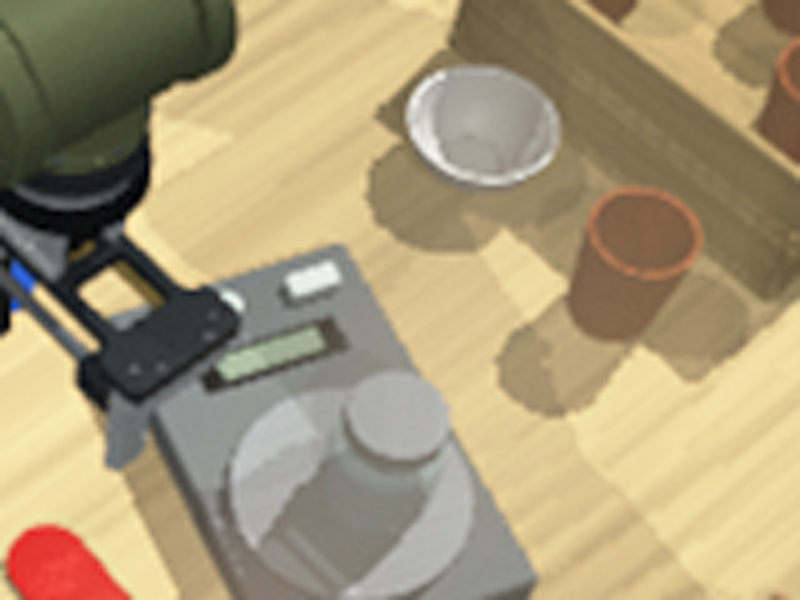

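View pics/wrist0.png

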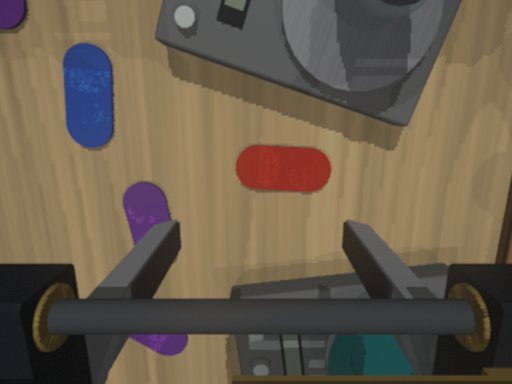

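The scale that carries the glass jar is the one at scene pixel (318,195).

Candidates for the key, in the scene camera:
- oblong white key at (313,156), which is the one I want (seen in both crops, at the far-left end of the row)
- round keys of the same scale, at about (296,160) and hidden under the gripper
- oblong key of the plate scale at (209,240), on the wrong scale
- that scale's round keys at (193,253) and (181,266)

The crops agree: the oblong key is on the jar's scale, at about (510,254). I'll shut the fingers, hover beside it and look more closely.

>>> play_rows --motion '[0, 0, 0, 0, 0.02, 0.003, 1, 0, 0, 0, 0, 0.04, 0.003, 1, 0, 0, 0, 0, 0.04, 0.003, 1, 0, 0, 0, 0, 0.04, 0.003, 1, 0, 0, 0, 0, 0.04, 0.003, 1, 0, 0, 0, 0, 0.04, 0.002, 1, 0, 0, 0, 0, 0.02, 0, 1, -0.137, 0, 0, 0, 0, 0, 1, -0.137, 0, 0, 0, 0, 0, 1, -0.137, 0, 0, 0, 0, 0, 1, -0.137, 0, 0, 0, 0, 0, 1, -0.137, 0, 0, 0, 0, 0, 1, -0.137, 0, 0, 0, 0, 0, 1, -0.137, 0, 0, 0, 0, 0, 1, -0.137, 0, 0, 0, 0, 0, 1, -0.137, 0, 0, 0, 0, 0, 1, 0, 0, 0, 0, 0, 0, 1, 0, 0, 0, 0, 0, 0, 1]' --newtons 10

```text
clock: 3.0
eef_pos: [567.0, 250.6, 182.4]
eef_rot: [2.35, 1.569, -2.656]
wrist_force: [0.5, 0.3, 0.5]
finger_gap: 0.5
```

```bash
cat > h.py <<'E'
from cell import *
import cv2,numpy as np
def W(P,p):
    T=np.array(P["T"]); return T[:3,:3]@np.array(p)+T[:3,3]
E
python3 - <<'E'
from h import *
from scipy.spatial.transform import Rotation as Ro
s=read_state(); print(s["eef_pos"],s["finger_gap"]); R=Ro.from_euler("xyz",s["eef_rot"]).as_matrix(); print(R.round(3))
pics={}
for c in ["wrist","side","scene"]:
    P=camera_params(c); im,d=camera(c); cv2.imwrite(f"pics/{c}1.png",im); np.save(f"pics/{c}1.npy",d)
    np.savez(f"pics/{c}1p.npz",T=P["T"],K=[P["fx"],P["fy"],P["cx"],P["cy"]])
    for n in ["tare_jar_top","unit_jar_top","power_jar_top","scale_jar"]:
        for r in place_of(c,n):
            p=r["at"]; print(c,n,round(r["conf"],2),W(P,p).round(1),[round(P["fx"]*p[0]/p[2]+P["cx"]),round(P["fy"]*p[1]/p[2]+P["cy"])])
print(read_state()["clock"])
E
```

```text
[567.00220141 250.57354421 182.35132292] 0.5145221067992757
[[-0.001 -0.957  0.289]
 [-0.001  0.289  0.957]
 [-1.     0.001 -0.001]]
wrist tare_jar_top 0.81 [509.9 249.6  48.1] [243, 125]
wrist unit_jar_top 0.63 [496.6 199.8  49.4] [191, 127]
wrist power_jar_top 0.58 [475.  152.9  48. ] [140, 120]
wrist power_jar_top 0.58 [573.3   4.6   2.8] [71, 232]
wrist scale_jar 0.36 [495.9 199.5  49.9] [191, 126]
side tare_jar_top 0.56 [509.4 251.4  45.3] [227, 160]
side unit_jar_top 0.57 [493.3 194.3  48.4] [229, 169]
side power_jar_top 0.59 [480.9 151.2  46.3] [230, 177]
side scale_jar 0.89 [597.8 171.4  -1.9] [257, 176]
scene tare_jar_top 0.49 [513.7 253.   44.3] [312, 157]
scene tare_jar_top 0.47 [ 478.5 -416.2   -1.3] [129, 281]
scene unit_jar_top 0.56 [492.  199.8  52.2] [295, 160]
scene power_jar_top 0.36 [475.4 155.1  48.6] [281, 165]
scene scale_jar 0.84 [595.7 175.6   2.2] [310, 194]
scene scale_jar 0.28 [646.4 176.2  92.1] [326, 190]
scene scale_jar 0.23 [ 475.3 -413.8   -0.9] [129, 280]
3.75
```

```bash
sleep 1
```

```text
(no output)
```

View pics/wrist1.png

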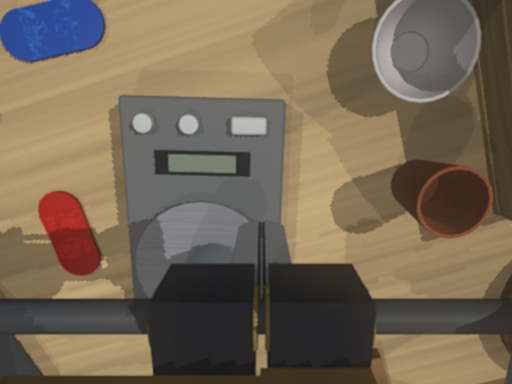

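The wrist picture shows the three white keys clearly: the oblong one at about (248,126), and round ones at (188,124) and (142,123). The jar's pan is below, and the shut fingers are at (262,240). Next I'll measure the key from its pixels and the depth.

```bash
python3 - <<'E'
import cv2,numpy as np
im=cv2.imread("pics/wrist1.png");d=np.load("pics/wrist1.npy");z=np.load("pics/wrist1p.npz");T=z["T"];fx,fy,cx,cy=z["K"]
m=(im.min(2)>150).astype(np.uint8); m[:105]=0;m[145:]=0;m[:,:125]=0;m[:,282:]=0
n,l,st,ce=cv2.connectedComponentsWithStats(m)
for i in range(1,n):
    if st[i,4]<50: continue
    v,u=np.where(l==i); dd=np.median(d[v,u]); 
    for h in (49.,):
        r=T[:3,:3]@np.array([(ce[i][0]-cx)/fx,(ce[i][1]-cy)/fy,1]); t=(h-T[2,3])/r[2]; w=T[:3,3]+t*r
    print(st[i],ce[i].round(1),"depth pt",(T[:3,3]+dd*r).round(1),"plane pt",w.round(1), cv2.minAreaRect(np.c_[u,v].astype(np.float32))[1])
crop=cv2.resize(im[90:200,110:300],(760,440),interpolation=cv2.INTER_CUBIC);cv2.imwrite("pics/crop_w1.png",crop)
E
```

```text
[133 114  19  19 274] [141.8 122.7] depth pt [478.5 154.2  49.3] plane pt [478.5 154.1  49. ] (19.091880798339844, 16.970561981201172)
[179 115  19  19 275] [188.2 123.9] depth pt [492.9 197.9  49.5] plane pt [492.9 197.8  49. ] (18.0, 18.0)
[232 117  34  17 542] [248.5 125.4] depth pt [511.7 254.8  49.3] plane pt [511.7 254.8  49. ] (16.0, 33.0)
```

```bash
sleep 1
```

```text
(no output)
```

View pics/crop_w1.png

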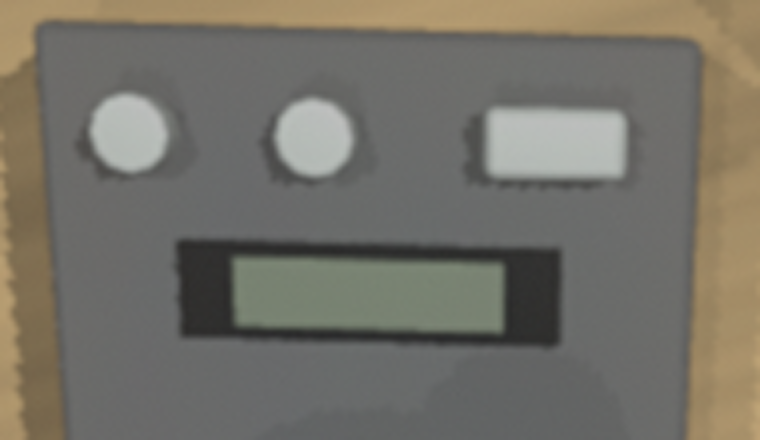

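The key centre measures (511.6, 254.8, 49), and the networks agree to within about 5 mm. The jaw axis lies along the key's long side. Now I'll go over it and down to about 25 mm above it.

>>> play_rows --motion '[0, 0, 0, 0, 0.014, -0.003, 1, 0, 0, 0, 0, 0.014, -0.003, 1, 0, 0, 0, 0, 0.014, -0.003, 1, 0, 0, 0, 0, 0.012, -0.003, 1, 0, 0, 0, 0, 0, 0, 1, 0, 0, 0, 0.02, 0, 0, 1, 0, 0, 0, 0.025, 0, 0, 1, 0, 0, 0, 0.025, 0, 0, 1, 0, 0, 0, 0.02, 0, 0, 1, 0, 0, 0, 0.01, 0, 0, 1, 0, 0, 0, 0.002, 0, 0, 1, 0, 0, 0, 0, 0, 0, 1]'

```text
clock: 4.95
eef_pos: [514.1, 254.5, 78.6]
eef_rot: [-1.007, 1.568, 0.273]
wrist_force: [0.1, -0.2, -0.3]
finger_gap: 0.4
```

```bash
python3 - <<'E'
from h import *
s=read_state(); print(s)
for c in ["side","scene","wrist"]:
    im,d=camera(c); cv2.imwrite(f"pics/{c}2.png",im); np.save(f"pics/{c}2.npy",d)
a=cv2.imread("pics/side2.png")[110:210,190:300];b=cv2.imread("pics/scene2.png")[110:210,260:370]
cv2.imwrite("pics/c2.png",np.hstack([cv2.resize(x,(400,364),interpolation=cv2.INTER_CUBIC) for x in (a,b)]))
E
```

```text
{'clock': 4.95, 'joints': array([ 3.96087548e-01,  4.54941915e-01,  1.56582451e+00, -4.35072447e-04,
        1.11766130e+00, -8.83716667e-01]), 'qd': array([-0.00242374,  0.00417038, -0.009841  ,  0.00015474,  0.00498017,
        0.00171727]), 'effort': array([-2.26886646e-02, -5.75190282e+01, -3.13214314e+01,  2.84169026e-02,
       -7.99157470e-02, -1.02966202e-03]), 'eef_pos': array([514.08942841, 254.53409831,  78.55579454]), 'eef_rot': array([-1.00687527,  1.56760728,  0.27311879]), 'wrist_force': array([ 0.09766015, -0.18787815, -0.2867036 ]), 'moment': array([ 0.08437034, -0.04092689, -0.01608143]), 'finger_gap': 0.39071476079614104}
```

```bash
sleep 1
```

```text
(no output)
```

View pics/c2.png

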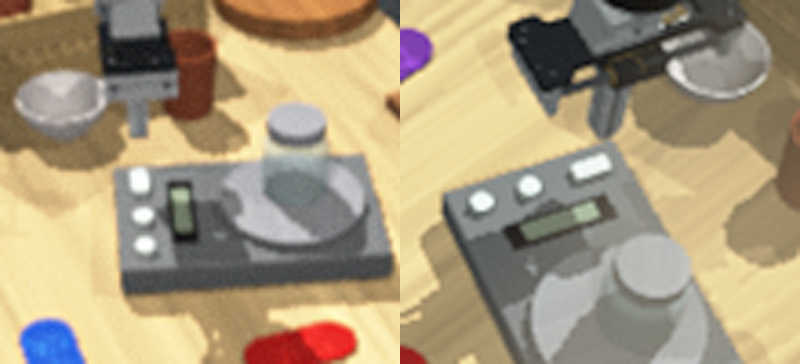

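View pics/wrist2.png

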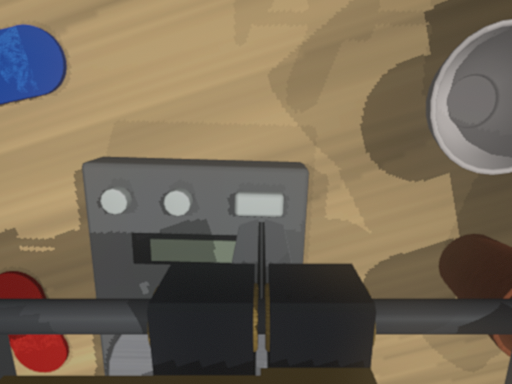

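```bash
python3 - <<'E'
from h import *
im=cv2.imread("pics/wrist2.png");P=camera_params("wrist");T=np.array(P["T"]);fx,cx,cy=P["fx"],P["cx"],P["cy"]
m=(im.min(2)>150).astype(np.uint8); m[:180]=0;m[222:]=0;m[:,:95]=0;m[:,300:]=0
n,l,st,ce=cv2.connectedComponentsWithStats(m)
for i in range(1,n):
    if st[i,4]<50: continue
    r=T[:3,:3]@np.array([(ce[i][0]-cx)/fx,(ce[i][1]-cy)/fx,1]); t=(49-T[2,3])/r[2]
    print(st[i],ce[i].round(1),(T[:3,3]+t*r).round(1))
for c in ["wrist","side","scene"]:
    P=camera_params(c);T=np.array(P["T"])
    for w in [read_state()["eef_pos"],[511.6,254.8,49]]:
        q=np.linalg.inv(T)@np.r_[w,1]; print(c,(P["fx"]*q[0]/q[2]+P["cx"]).round(1),(P["fy"]*q[1]/q[2]+P["cy"]).round(1))
E
```

```text
[101 189  26  25 480] [113.5 201.1] [478.5 154.1  49. ]
[165 191  25  25 476] [176.8 202.8] [492.9 197.8  49. ]
[237 194  46  22 934] [259.1 204.3] [511.2 255.   49. ]
wrist 259.8 222.3
wrist 258.9 204.8
side 227.8 151.5
side 227.5 158.2
scene 313.7 150.4
scene 311.9 155.5
```

```bash
python3 - <<'E'
from h import *
d=np.load("pics/wrist2.npy");P=camera_params("wrist");T=np.array(P["T"]);fx,cx,cy=P["fx"],P["cx"],P["cy"]
for v in range(214,262,5):
    row=[]
    for u in (240,250,256,260,266,274,284):
        z=d[v,u];row.append(tuple((T[:3,:3]@np.array([(u-cx)/fx*z,(v-cy)/fx*z,z])+T[:3,3]).round(0).astype(int)))
    print(v,row)
for c,(x0,y0) in {"side":(205,125),"scene":(290,125)}.items():
    im=cv2.imread(f"pics/{c}2.png")[y0:y0+45,x0:x0+48]
    cv2.imwrite(f"pics/z_{c}.png",cv2.resize(im,None,fx=8,fy=8,interpolation=cv2.INTER_NEAREST))
    P=camera_params(c);T=np.array(P["T"]);d=np.load(f"pics/{c}2.npy")
    v,u=np.mgrid[y0:y0+45,x0:x0+48];z=d[y0:y0+45,x0:x0+48]
    w=np.stack([(u-P["cx"])/P["fx"]*z,(v-P["cy"])/P["fy"]*z,z],-1)@T[:3,:3].T+T[:3,3]
    k=(z>0)&(w[...,2]>60)&(w[...,2]<110)&(np.hypot(w[...,0]-514,w[...,1]-254)<35)
    q=w[k]; o=np.argsort(q[:,2]); print(c,q[o][:8].round(0).tolist(), q.mean(0).round(1), len(q))
E
python3 -c "
import cv2,numpy as np
a=cv2.imread('pics/z_side.png');b=cv2.imread('pics/z_scene.png');cv2.imwrite('pics/z2.png',np.hstack([a,b]))"
```

```text
214 [(np.int64(514), np.int64(239), np.int64(50)), (np.int64(516), np.int64(247), np.int64(49)), (np.int64(517), np.int64(251), np.int64(51)), (np.int64(518), np.int64(254), np.int64(49)), (np.int64(520), np.int64(258), np.int64(49)), (np.int64(521), np.int64(263), np.int64(50)), (np.int64(526), np.int64(270), np.int64(41))]
219 [(np.int64(521), np.int64(237), np.int64(41)), (np.int64(523), np.int64(244), np.int64(40)), (np.int64(524), np.int64(249), np.int64(41)), (np.int64(525), np.int64(252), np.int64(40)), (np.int64(527), np.int64(256), np.int64(40)), (np.int64(528), np.int64(262), np.int64(41)), (np.int64(530), np.int64(269), np.int64(41))]
224 [(np.int64(525), np.int64(236), np.int64(40)), (np.int64(503), np.int64(253), np.int64(110)), (np.int64(504), np.int64(256), np.int64(109)), (np.int64(506), np.int64(257), np.int64(106)), (np.int64(506), np.int64(261), np.int64(110)), (np.int64(507), np.int64(265), np.int64(110)), (np.int64(534), np.int64(268), np.int64(41))]
229 [(np.int64(502), np.int64(248), np.int64(116)), (np.int64(503), np.int64(253), np.int64(117)), (np.int64(504),
[... 1902 characters left out ...]
64(503), np.int64(249), np.int64(151)), (np.int64(504), np.int64(254), np.int64(151)), (np.int64(505), np.int64(256), np.int64(151)), (np.int64(506), np.int64(257), np.int64(150)), (np.int64(505), np.int64(260), np.int64(152)), (np.int64(506), np.int64(264), np.int64(152)), (np.int64(507), np.int64(268), np.int64(153))]
side [[521.0, 247.0, 103.0], [517.0, 247.0, 104.0], [512.0, 245.0, 107.0], [508.0, 245.0, 108.0], [505.0, 245.0, 109.0], [508.0, 264.0, 109.0]] [511.9 248.6 106.5] 6
scene [[521.0, 253.0, 105.0], [523.0, 255.0, 105.0], [519.0, 250.0, 106.0], [520.0, 245.0, 106.0], [522.0, 247.0, 107.0], [525.0, 261.0, 108.0], [512.0, 244.0, 109.0], [524.0, 258.0, 109.0]] [520.4 251.4 107.4] 9
```

```bash
sleep 1
```

```text
(no output)
```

View pics/z2.png

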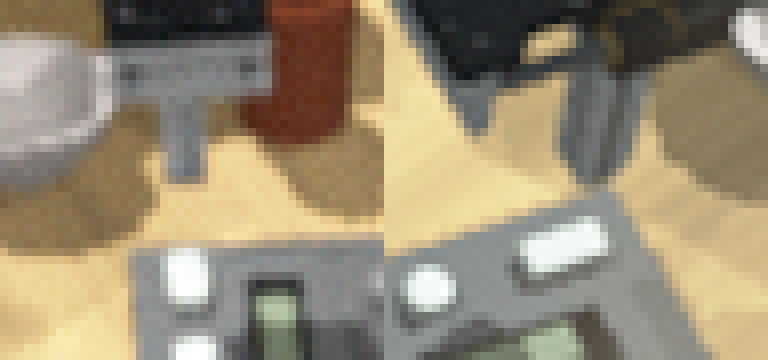

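All three cameras put the shut fingertips at about z = 105, but the TCP reading is 78.6. So the height reading and the pictures disagree by about 26 mm. Sideways they agree. I'll centre and come down in guarded stages, watching the force.

>>> play_rows --motion '[0, 0, 0, 0.005, 0.0024, -0.0005, 1, 0, 0, 0, 0.01, 0, 0, 1, 0, 0, 0, 0.007, 0, 0, 1, 0, 0, 0, 0.002, 0, 0, 1, 0, 0, 0, 0, 0, 0, 1]'

```text
clock: 5.6
eef_pos: [512.1, 255.2, 54.4]
eef_rot: [-0.945, 1.564, 0.335]
wrist_force: [-0.3, -0.4, 0.1]
finger_gap: 0.8
```

```bash
cat > tip.py <<'E'
from h import *
import sys
k=sys.argv[1]
s=read_state(); print(s["clock"],s["eef_pos"].round(2),s["wrist_force"].round(2),s["joints"].round(4))
x0,y0={"side":(205,125),"scene":(290,125)}["side"]
for c in (["side","scene"] if len(sys.argv)<3 else sys.argv[2:]):
    x0,y0={"side":(205,125),"scene":(290,125)}[c]
    im,d=camera(c); z=d[y0:y0+45,x0:x0+48]
    cv2.imwrite(f"pics/{c}{k}.png",im); cv2.imwrite(f"pics/z_{c}{k}.png",cv2.resize(im[y0:y0+45,x0:x0+48],None,fx=8,fy=8,interpolation=cv2.INTER_CUBIC))
    P=camera_params(c);T=np.array(P["T"])
    v,u=np.mgrid[y0:y0+45,x0:x0+48]
    w=np.stack([(u-P["cx"])/P["fx"]*z,(v-P["cy"])/P["fy"]*z,z],-1)@T[:3,:3].T+T[:3,3]
    kk=(z>0)&(w[...,2]>54)&(w[...,2]<115)&(np.hypot(w[...,0]-512,w[...,1]-254.5)<25)
    q=w[kk]; o=np.argsort(q[:,2]); print(c,q[o][:8].round(0).tolist(), len(q))
a=cv2.imread(f"pics/z_side{k}.png");b=cv2.imread(f"pics/z_scene{k}.png")
if b is not None: cv2.imwrite(f"pics/zz{k}.png",np.hstack([a,b]))
E
python3 tip.py 3
```

```text
5.6 [512.11 255.25  54.37] [-0.27 -0.36  0.08] [ 3.9860e-01  4.8080e-01  1.5906e+00 -5.0000e-04  1.0636e+00 -8.8150e-01]
side [[503.0, 255.0, 80.0], [518.0, 242.0, 84.0], [508.0, 247.0, 84.0], [514.0, 242.0, 85.0], [504.0, 245.0, 86.0], [510.0, 242.0, 87.0], [501.0, 248.0, 90.0], [514.0, 241.0, 90.0]] 39
scene [[511.0, 250.0, 56.0], [520.0, 255.0, 77.0], [521.0, 258.0, 80.0], [520.0, 250.0, 81.0], [519.0, 246.0, 84.0], [522.0, 260.0, 86.0], [517.0, 247.0, 86.0], [521.0, 252.0, 86.0]] 62
```

```bash
sleep 1
```

```text
(no output)
```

View pics/zz3.png

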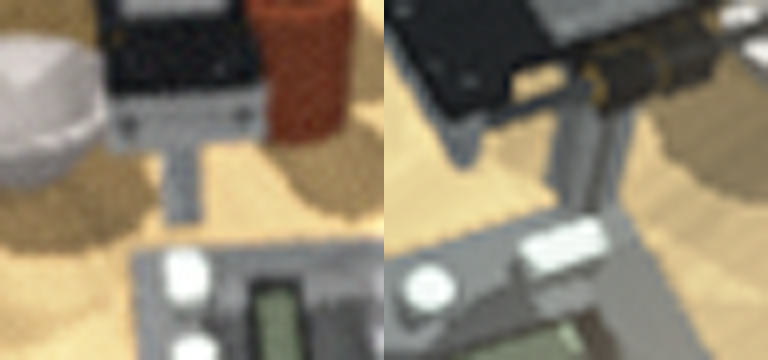

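The fingertips are straight above the key. In the side picture the tip is at (228,152), which is z of about 78, with the key at (228,158). The height offset of about 24 mm is confirmed, so contact should come at a reading of about 25. Next I'll go down to about 34.

>>> play_rows --motion '[0, 0, 0, 0.006, 0, 0, 1, 0, 0, 0, 0.006, 0, 0, 1, 0, 0, 0, 0.005, 0, 0, 1, 0, 0, 0, 0.002, 0, 0, 1, 0, 0, 0, 0, 0, 0, 1]'

```text
clock: 6.2
eef_pos: [512.6, 255.4, 34.3]
eef_rot: [-0.939, 1.563, 0.341]
wrist_force: [-0.3, -0.2, -0.1]
finger_gap: 0.5
```

```bash
python3 tip.py 4
```

```text
6.2 [512.56 255.42  34.3 ] [-0.27 -0.22 -0.12] [ 3.9860e-01  5.0860e-01  1.6023e+00 -5.0000e-04  1.0233e+00 -8.8150e-01]
side [[512.0, 250.0, 58.0], [508.0, 248.0, 60.0], [503.0, 247.0, 63.0], [503.0, 247.0, 67.0], [514.0, 243.0, 67.0], [507.0, 266.0, 67.0], [515.0, 246.0, 69.0], [505.0, 241.0, 70.0]] 54
scene [[518.0, 248.0, 54.0], [517.0, 258.0, 55.0], [518.0, 252.0, 56.0], [522.0, 256.0, 61.0], [519.0, 246.0, 62.0], [522.0, 261.0, 63.0], [521.0, 257.0, 66.0], [520.0, 249.0, 66.0]] 99
```

```bash
sleep 1
```

```text
(no output)
```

View pics/zz4.png

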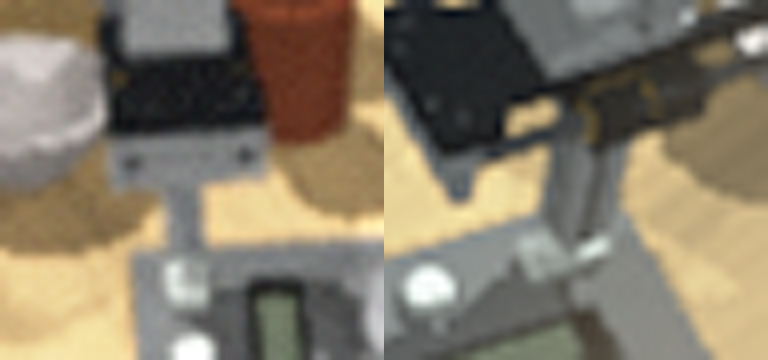

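The tips are just above the key and centred on it, with no force yet. I'll close in gently.

>>> play_rows --motion '[0, 0, 0, 0.003, 0, 0, 1, 0, 0, 0, 0.002, 0, 0, 1, 0, 0, 0, 0.001, 0, 0, 1, 0, 0, 0, 0, 0, 0, 1]'

```text
clock: 6.7
eef_pos: [513.0, 255.6, 28.7]
eef_rot: [-0.929, 1.562, 0.351]
wrist_force: [0.1, 0.5, 0.7]
finger_gap: 0.6
```

>>> play_rows --motion '[0, 0, 0, 0.001, 0.0005, 0, 1, 0, 0, 0, 0.001, 0.0005, 0, 1, 0, 0, 0, 0, 0, 0, 1]'

```text
clock: 7.0
eef_pos: [512.4, 255.9, 26.9]
eef_rot: [-0.943, 1.561, 0.338]
wrist_force: [-0.9, -1.1, 1.6]
finger_gap: 0.4
```

```bash
python3 -c "
from cell import *
s=read_state();print(s['eef_pos'],s['wrist_force'],s['clock'])"
```

```text
[512.41063231 255.92586243  26.89498667] [-0.91241601 -1.0943684   1.6019441 ] 7.0
```

>>> play_rows --motion '[0, 0, 0, 0.001, 0, 0, 1, 0, 0, 0, 0.0005, 0, 0, 1, 0, 0, 0, 0, 0, 0, 1]'

```text
clock: 7.3
eef_pos: [512.4, 256.0, 25.7]
eef_rot: [-0.945, 1.561, 0.335]
wrist_force: [-1.1, -0.8, 1.9]
finger_gap: 0.8
```

```bash
python3 -c "
from cell import *
s=read_state();print(s['eef_pos'],s['wrist_force'],s['clock'])"
```

```text
[512.43998434 255.9639534   25.65455345] [-1.1403132  -0.76960262  1.90838274] 7.3
```

>>> play_rows --motion '[0, 0, 0, 0.0012, 0, 0, 1, 0, 0, 0, 0.0012, 0, 0, 1, 0, 0, 0, 0.001, 0, 0, 1, 0, 0, 0, 0, 0, 0, 1]'

```text
clock: 7.7
eef_pos: [512.5, 256.0, 22.4]
eef_rot: [-0.947, 1.561, 0.334]
wrist_force: [-2.1, -1.8, 4.8]
finger_gap: 0.7
```

```bash
python3 -c "
from cell import *
s=read_state();print(s['eef_pos'],s['wrist_force'],s['clock'])"
```

```text
[512.46964943 255.96517642  22.39054863] [-2.1396898  -1.75832782  4.79667758] 7.7
```

A force of 4.8 N puts the key about 4.5 mm down. Now I'll hold it there.

>>> play_rows --motion '[0, 0, 0, 0.0003, 0, 0, 1, 0, 0, 0, 0, 0, 0, 1, 0, 0, 0, 0, 0, 0, 1, 0, 0, 0, 0, 0, 0, 1, 0, 0, 0, 0, 0, 0, 1]'

```text
clock: 8.2
eef_pos: [512.5, 255.9, 22.5]
eef_rot: [-0.947, 1.561, 0.333]
wrist_force: [-2.1, -0.7, 4.8]
finger_gap: 0.6
```

```bash
python3 tip.py 5
```

```text
8.2 [512.47 255.95  22.55] [-2.14 -0.72  4.82] [ 3.9960e-01  5.2430e-01  1.6102e+00 -8.0000e-04  9.9720e-01 -8.8030e-01]
side [[512.0, 241.0, 55.0], [502.0, 244.0, 55.0], [510.0, 246.0, 57.0], [513.0, 242.0, 59.0], [516.0, 240.0, 59.0], [506.0, 244.0, 59.0], [502.0, 245.0, 59.0], [510.0, 245.0, 62.0]] 46
scene [[521.0, 250.0, 55.0], [519.0, 247.0, 55.0], [524.0, 265.0, 56.0], [522.0, 257.0, 56.0], [500.0, 248.0, 56.0], [517.0, 244.0, 57.0], [521.0, 258.0, 59.0], [519.0, 250.0, 59.0]] 107
```

>>> play_rows --motion '[0, 0, 0, 0, 0, 0, 1, 0, 0, 0, 0, 0, 0, 1, 0, 0, 0, 0, 0, 0, 1, 0, 0, 0, 0, 0, 0, 1, 0, 0, 0, 0, 0, 0, 1]'

```text
clock: 8.8
eef_pos: [512.5, 256.0, 22.9]
eef_rot: [-0.949, 1.561, 0.331]
wrist_force: [-2.0, -1.7, 4.9]
finger_gap: 0.3
```

```bash
python3 -c "
from cell import *
s=read_state();print(s['eef_pos'],s['wrist_force'],s['clock'])"
```

```text
[512.45499114 255.95938976  22.87963303] [-1.96574864 -1.73608489  4.85070384] 8.8
```

View pics/zz5.png

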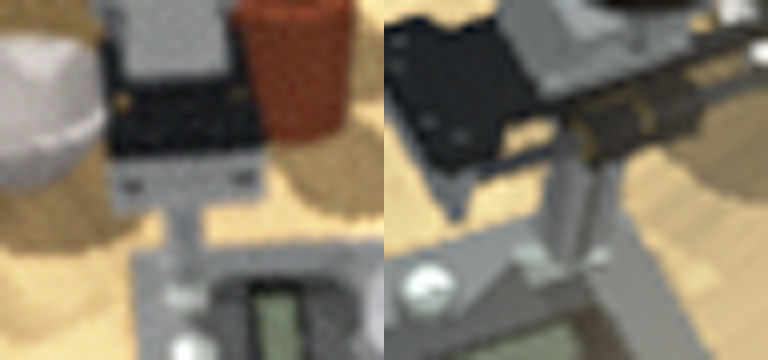

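The key is visibly sunk under the tips, and both force and travel put it about 4.5 mm down. I'll hold a bit longer for margin, offsetting the slight upward creep.

>>> play_rows --motion '[0, 0, 0, 0.0002, 0, 0, 1, 0, 0, 0, 0.0001, 0, 0, 1, 0, 0, 0, 0.0001, 0, 0, 1, 0, 0, 0, 0.0001, 0, 0, 1, 0, 0, 0, 0.0001, 0, 0, 1, 0, 0, 0, 0.0001, 0, 0, 1]'

```text
clock: 9.4
eef_pos: [512.5, 256.0, 22.3]
eef_rot: [-0.95, 1.561, 0.331]
wrist_force: [-1.5, -1.3, 5.9]
finger_gap: 0.3
```

>>> play_rows --motion '[0, 0, 0, -0.002, 0, 0, 1, 0, 0, 0, -0.003, 0, 0, 1, 0, 0, 0, -0.005, 0, 0, 1, 0, 0, 0, -0.01, 0, 0, 1, 0, 0, 0, -0.02, 0, 0, 1, 0, 0, 0, -0.03, 0, 0, 1, 0, 0, 0, -0.03, 0, 0, 1, 0, 0, 0, -0.03, 0, 0, 1, 0, 0, 0, -0.03, 0, 0, 1, 0, 0, 0, -0.02, 0, 0, 1, 0, 0, 0, -0.01, 0, -0.02, 1, 0, 0, 0, 0, 0.01, -0.03, 1, 0, 0, 0, 0, 0.01, -0.03, 1, 0, 0, 0, 0, 0.01, -0.03, 1, 0, 0, 0, 0, 0, -0.02, 1, 0, 0, 0, 0, 0, -0.01, 1, 0, 0, 0, 0, 0, 0, 1, 0, 0, 0, 0, 0, 0, 1]'

```text
clock: 11.2
eef_pos: [438.0, 126.3, 227.2]
eef_rot: [-0.933, 1.555, 0.349]
wrist_force: [-0.8, -0.5, -0.2]
finger_gap: 0.5
```

```bash
python3 - <<'E'
from h import *
s=read_state(); print(s["clock"],s["eef_pos"],s["wrist_force"],s["qd"].round(3))
ims=[]
for c in ["wrist","side","scene"]:
    P=camera_params(c); im,d=camera(c); cv2.imwrite(f"pics/{c}6.png",im); ims.append(im)
    for n in ["tare_jar_top","unit_jar_top","jar_mid","plate_rim"]:
        for r in place_of(c,n)[:1]:
            p=r["at"]; print(c,n,round(r["conf"],2),W(P,p).round(1),[round(P["fx"]*p[0]/p[2]+P["cx"]),round(P["fy"]*p[1]/p[2]+P["cy"])])
T=np.array(camera_params("wrist")["T"])
cv2.imwrite("pics/f6.png",np.hstack([cv2.resize(ims[i][100:260,180:340] if i==1 else ims[i][100:260,220:380],(400,400),interpolation=cv2.INTER_CUBIC) for i in (1,2)]))
E
```

```text
11.2 [437.97789921 126.28232352 227.16852487] [-0.83655726 -0.46395124 -0.2493109 ] [-0.003 -0.002 -0.002 -0.001  0.005  0.002]
wrist tare_jar_top 0.81 [507.9 250.4  47.7] [375, 194]
wrist unit_jar_top 0.72 [493.4 199.7  50.3] [331, 195]
side tare_jar_top 0.4 [507.5 253.7  48.6] [227, 159]
side unit_jar_top 0.48 [510.  256.3  48.2] [227, 158]
side jar_mid 0.69 [648.7 171.4  96.3] [270, 151]
side plate_rim 0.76 [ 698.5 -213.5   68.1] [340, 223]
scene tare_jar_top 0.55 [513.9 256.6  48.8] [313, 156]
scene unit_jar_top 0.45 [491.7 199.2  50.9] [295, 160]
scene jar_mid 0.67 [651.2 178.2  97.2] [328, 189]
scene plate_rim 0.82 [ 692.1 -210.5   64.6] [233, 286]
```

```bash
sleep 1
```

```text
(no output)
```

View pics/f6.png

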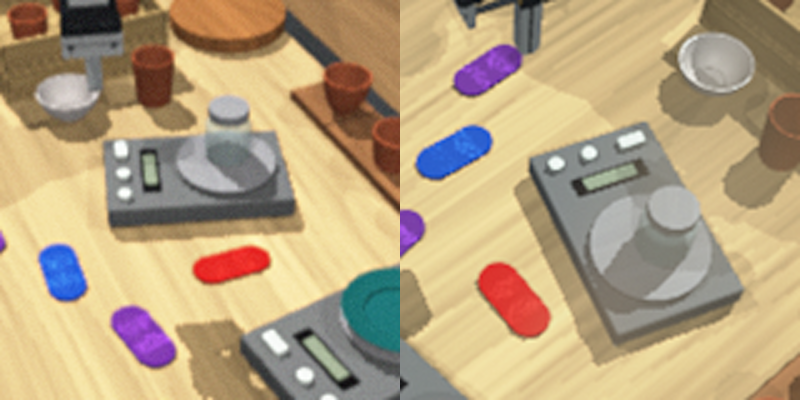

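View pics/scene6.png

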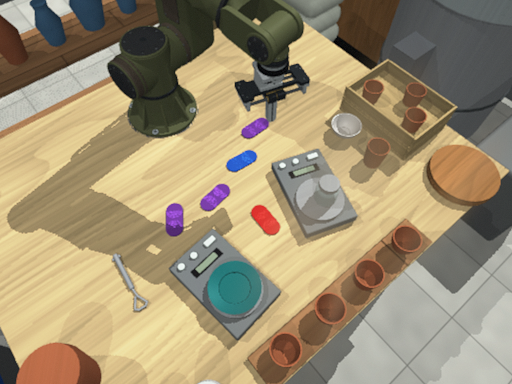

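View pics/wrist6.png

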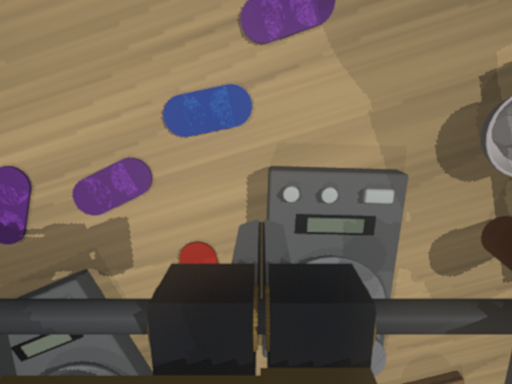

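The key at side pixel (227,159) is up again. The jar, the plate and everything else stand where they were, and the hand is well clear with no load.

```bash
python3 -c "
from cell import *
print(sign_off())"
```

```text
the job is handed in; nothing more can be done
None
```

I pressed the oblong key of the scale with the jar using the shut fingertips, held it down for about 1.7 s, let it come up and drew the hand back. The job was handed in at about 12 s; `sign_off` gives no verdict, and I had no direct reading of the key's travel.

- **Press:** the force at the wrist was 4.8–5.9 N upwards, far below the 20 N limit. By the spring figures and the height change, the key was about 4.5 mm down or a little more, past the 3 mm it needs.
- **After release:** the key's measured height is back at about 48–49 mm. The jar and plate are where they were to within the measuring error, and nothing else in the pictures has moved. The hand is about 180 mm above the bench and clear of everything, with no real load on the wrist.
- **What disagreed:** the fingertips sat about 25 mm higher in all three cameras than the height reading said. I went by the pictures and the force for the descent. The side force rose to about 2 N during the press, which I put down to friction.

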